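Zero the lamp tester with the shorting plug

ROBOT

A 7-joint arm with a two-finger parallel gripper is mounted at the origin on the work surface. World frame = base frame: x ahead of the robot, y to its left, z up, the work surface at z = 0. Lengths are in m, angles in rad, forces in N, time in s.
With the tool pointing down it reaches from about 0.425 to 1.025 m from the base axis. Payload 3.6 kg.
Tool frame: the origin (TCP) lies midway between the tips of the shut fingers; the grasp point (between the pads) lies 19 mm behind it; z points along the fingers, y is the line along which they close (so a half turn about z gives the same grasp; the last joint's range is limited). The gripper opens to 85 mm and grips with 20 to 120 N. Pads are 22 mm wide; open, the fingers measure 114 mm over their backs; the gripper's body (76 mm by 85 mm) begins 54 mm behind the grasp point. The pads swing forward as they close: fully open they stand 13 mm farther back than shut.
Start: joints at [-1.226, 0.591, 0.048, 1.609, -0.033, 0.943, -0.034], TCP at [0.308, 0.656, 0.231] pointing down, gripper open.
Joint ranges: [-2.69, 2.69], [-0.47, 2.24], [-1.27, 1.36], [0.19, 2.51], [-1.53, 4.68], [0.08, 2.07], [-3.09, 3.09]. Speed limits (rad/s): [2.57, 2.57, 3.14, 3.14, 3.14, 3.14, 3.14].

INTERFACE

Orientations are given as a rotation vector (axis times angle).
In Python, from workcell import r, jaws, solver, vision, close_job gives the robot as it stands. The module is installed in compiled form; this text tells all that it offers. Calls block until the motion is done:
- r.move_ptp(position, orientation): joint-space move of the TCP to a pose.
- r.movel(position, max_speed=0.15, rot=None): straight line of the TCP; rot=None keeps the orientation; max_speed is the mean speed in m/s.
- r.move_j(angles): joint-space move.
- jaws.gripper_to(opening, f_grip=None): finger opening in m; f_grip is the grip in N (None keeps the last); returns when the fingers have stopped.
- r.dwell(seconds).
- solver.inverse_kinematics(position, orientation): joint angles nearest the present ones, or None.
- r.get_state(): the state.
- vision.get_image(name): name is "side" or "top"; returns the picture (400x640x3 uint8, red, green, blue); there is no depth.
- vision.camera_params(name): a dict with "mtx" (3x3 intrinsics, pixels), "T" (4x4, takes a point from camera to world coordinates). Camera axes: x right, y down, z forward; pixel columns grow to the right and rows downward; lengths in m; the calibration is good to about 2 mm. A picture is of the moment at which its call begins. camera_params takes no time and is no camera call.
A pose or a line that the arm cannot do raises r.Unreachable and nothing moves.
- close_job(): hands the job in; it is judged then, once.
The state is a dict: "t": time; "q": joint angles; "joint_velocities": joint speeds; "joint_torque": joint torques, N m; "position": TCP position; "tcp_rot": TCP orientation; "contact_force": force on the tool from outside, world axes, zero at the start; "torque": the same for the moment, N m; "finger_gap": finger opening in m; "gripper_force": force on a finger pad.
Only numpy, scipy, OpenCV 4.12 (cv2) and the standard library are available. Lean on these libraries where they do the work, as an engineer would, in place of code of your own. Each camera call takes 0.05 s, during which the arm holds its last target. There are 200 camera calls.

TASK

Zero the lamp tester: slide its selector grip all the way to the end stop nearest the sloped contact stage, then pick up the flat-based shorting plug and hold its underside flush on the middle of the stage, tilted to the stage's slope, square with it and pressed on gently. The program finishes while the gripper still holds the plug pressed there. Do not push the stage out of its tilt setting, and leave everything else where it stands.

Things in the scene. Friction and masses are not known exactly. Their poses are not given: they have to be found in the camera images.
- tester: Cream steel tester, a case 200 (x) by 340 (y) by 70 mm high, fixed on the shelf; position and yaw differ each time. Origin: centre of its underside. Its x points away from the robot, its y to the left along the case; flat deck 70 mm up. On the deck: selector slot front right, stage on the left, a 20 mm high brass bayonet socket back right, a flat meter back middle, a 10 mm high black knob at the left edge.
- selector (a joint): Travel of the selector grip along the tester's +y (towards the stage), m: 0 at the right stop, 0.09 at the end stop nearest the stage. It starts somewhere in the right half; friction about 1.5 N, no spring, stays where it is left.
- selector_grip (a point): Middle of the selector grip: an upright black fin 12 mm thick (tester x), 24 mm long (tester y), standing from 3 to 33 mm above the deck; this point is 18 mm above the deck. A 22 by 30 mm foot is at its base, up to 5 mm above the deck.
- stage: The sloped contact stage: a solid aluminium wedge, its top a flat face 100 mm (its x, up the slope) by 76 mm (its y), with two thin brass strips running up the slope. Origin: middle of the low front edge of the face, 80 mm above the shelf, on the tilt hinge. Its y is the tester's y, its z is the face's normal, leaning towards the robot. It is set at a tilt of 0.17 to 0.44 rad, different each time; the hinge is stiff and holds against a push below 50 N.
- stage_mid (a point): Middle of the sloped face, on the surface, 50 mm up the slope from the low edge; axes as those of the stage (z = normal of the face).
- plug_mid (a point): Middle (24 mm above the underside) of the shorting plug: a black phenolic plate 70 (x) by 44 (y) by 8 mm thick, with a central upright grip rib 50 mm long (x), 14 mm thick (y), rising from 8 to 48 mm above the underside; a brass rivet at each end of the plate. Weighs 0.08 to 0.17 kg. Stands on the shelf, on any of three places, rib up. z points up out of the rib.
- plug_face (a point): Middle of the flat underside of the shorting plug, axes as plug_mid (x along the rib). Either end of the plug may point up the slope.
- round_plug: Bystander: round black plug, 42 mm across, 38 mm high, on one of the three places. Origin: centre of its underside.
- tube: Bystander: tall glass rectifier tube standing on a black base, 44 mm across, 118 mm high, on one of the three places. Origin: centre of its underside.
- lamp_a: Bystander: pilot lamp standing on its brass base, 17 mm across, 33 mm high, in front of the tester. Origin: centre of its underside.
- lamp_b: Bystander: second pilot lamp, the same, at the far right. Origin: centre of its underside.
- driver: Bystander: screwdriver 170 mm long lying on the shelf, in front of the tester.
- jar: Bystander: jar 52 mm across, 70 mm high, at the right. Origin: centre of its underside.
- caddy: Bystander: walnut tube caddy, an open box 160 by 220 by 90 mm high, fixed at the far left. Origin: centre of its underside.
Things that resemble listed ones, but are neither listed nor needed, are in the scene too. Leave any blue or red look-alike of the part that bears plug_mid alone.

How it is judged:
On the way, in this order (a step that is already met when the one before it is completed fails the run):
1. the selector is at the end stop nearest the stage (value of joint selector above 0.084 m), for 0.2 s.
2. the shorting plug is lifted clear of the shelf (height (world z) of plug_face above 0.05 m), for 0.1 s.
At the end, for the whole second after the job is handed in: Selector within 6 mm of the end stop nearest the stage; plug's underside on the stage face, parallel within 0.045 rad, square within 0.17 rad, centred within 12 mm each way along the face, at rest, gripped, and pressed on with 2.5 to 30 N (value of joint selector above 0.084 m and angle between the z axis of plug_face and the z axis of stage_mid, either way round below 0.045 rad and angle between the x axis of plug_face and the x axis of stage_mid, either way round below 0.17 rad and angle between plug_face's own z axis and vertical below 0.8 rad and x of plug_face in the frame of stage_mid between -0.012 and 0.012 m and y of plug_face in the frame of stage_mid between -0.012 and 0.012 m and z of plug_face in the frame of stage_mid between -0.003 and 0.003 m and contact force between plug and stage between 2.5 and 30 N and contact force between the fingers and plug above 1 N and linear speed of plug below 0.02 m/s); the arm keeps its last pose, push and grip.
It fails at once if the plug is pressed hard on the stage (over 45 N) (contact force between plug and stage above 45 N).
It fails at once if the stage is pushed out of its tilt setting (distance of stage_mid from where it was at the start of the episode above 0.003 m).
It fails at once if a bystander (round plug, tube, lamp, screwdriver, jar) is moved more than 30 mm (distance of any of round_plug, tube, lamp_a, lamp_b, driver, jar from where it was at the start of the episode above 0.03 m).
It fails at once if the tube is tipped over (angle between tube's own z axis and vertical above 0.5 rad).
It also fails if it takes over 51 s, if anything falls off the work surface, if the arm or the gripper's body presses on something with over 40 N, if the wrist force passes 120 N, or if a joint passes its speed limit or range.

## Working session

There is one attempt and no reset: what is moved stays moved. The work goes in short steps, each a Python script; the robot and the scene stay as the last script left them, time stands still between calls to the robot, and variables do not carry over. Pictures are saved under pics/ and viewed, at most 10 in all, crops included, and the job is handed in when it is done.

```bash
mkdir -p pics; ls; cat > h.py <<'E'
import numpy as np, cv2
from workcell import r, jaws, solver, vision, close_job
from scipy.spatial.transform import Rotation as R
def cam(n):
    p=vision.camera_params(n); return np.array(p["mtx"]),np.array(p["T"])
def ray(n,uv):
    K,T=cam(n); d=T[:3,:3]@np.linalg.solve(K,[uv[0],uv[1],1.]); return T[:3,3],d/np.linalg.norm(d)
def onz(n,uv,z):
    o,d=ray(n,uv); return o+d*(z-o[2])/d[2]
def tri(a,b):
    (o,d),(p,e)=ray("top",a),ray("side",b)
    A=np.c_[d,-e]; s=np.linalg.lstsq(A,p-o,rcond=None)[0]; x,y=o+d*s[0],p+e*s[1]
    return (x+y)/2,np.linalg.norm(x-y)
def proj(n,X):
    K,T=cam(n); c=T[:3,:3].T@(np.asarray(X)-T[:3,3]); u=K@c; return u[:2]/u[2]
def save(n,f):
    im=cv2.cvtColor(vision.get_image(n),cv2.COLOR_RGB2BGR); cv2.imwrite(f"pics/{f}.png",im); return im
E
python3 - <<'E'
from h import *
for n in("top","side"):
    save(n,n+"0"); K,T=cam(n); print(n,K.round(1).tolist(),T.round(3).tolist())
print(r.get_state())
E
```

```text
pics
top [[362.8, 0.0, 321.6], [0.0, 362.8, 197.6], [0.0, 0.0, 1.0]] [[-0.006, -0.995, 0.098, 0.384], [-1.0, 0.004, -0.024, -0.017], [0.023, -0.098, -0.995, 1.182], [0.0, 0.0, 0.0, 1.0]]
side [[433.0, 0.0, 319.7], [0.0, 433.0, 193.4], [0.0, 0.0, 1.0]] [[0.955, -0.157, 0.253, 0.197], [-0.297, -0.455, 0.84, -1.088], [-0.017, -0.877, -0.481, 0.715], [0.0, 0.0, 0.0, 1.0]]
{'t': 0.1, 'q': array([-1.22550067,  0.59206713,  0.04832264,  1.60967942, -0.03329806,
        0.94270716, -0.03373238]), 'joint_velocities': array([ 1.54276285e-04, -2.40794716e-03, -6.63306211e-05, -2.33326582e-03,
        4.39717195e-04,  3.09424058e-03,  1.00799968e-03]), 'joint_torque': array([ 4.70558953e-03, -5.50000191e+01,  1.55315381e+00, -1.98825055e+01,
        9.68377775e-03,  3.79554011e-03,  9.33633117e-06]), 'position': array([0.3077029 , 0.65564501, 0.23023253]), 'tcp_rot': array([-0.68361959, -3.06598137,  0.00318959]), 'contact_force': array([-0.4179408 ,  0.07198176, -0.37951616]), 'torque': array([-0.02513077,  0.01820791, -0.03183044]), 'gripper_force': 0.0, 'finger_gap': 0.08531901348312108}
```

View pics/top0.png

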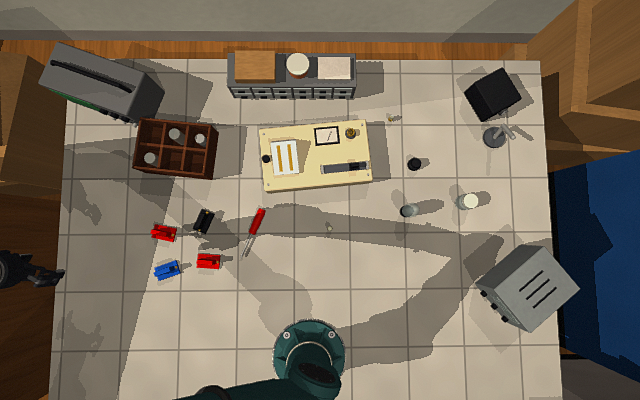

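View pics/side0.png

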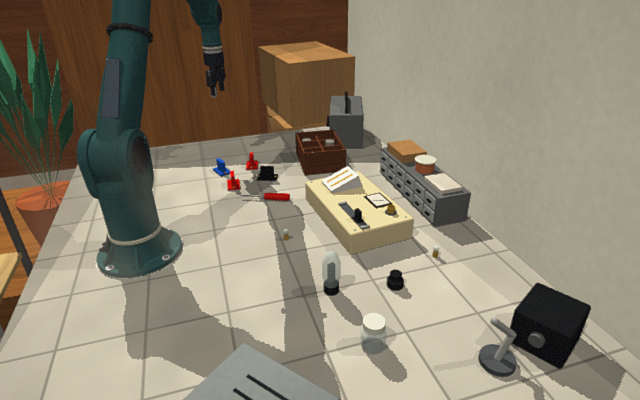

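Candidates for the plug in the top view are black (204,221), red (163,233), red (208,261), blue (167,270) and the round black plug (414,163). By the description the right one is the black one at (204,221), which is at (267,173) in the side view. The tester is centred near (318,155). Next is one close crop to check this.

```bash
python3 - <<'E'
from h import *
t=cv2.imread("pics/top0.png"); s=cv2.imread("pics/side0.png")
def crop(im,x,y,w,h,W,H): return cv2.resize(im[y:y+h,x:x+w],(W,H),interpolation=cv2.INTER_CUBIC)
a=crop(t,250,110,130,90,433,300); b=crop(t,180,200,55,45,367,300)
c=crop(s,300,160,120,90,400,300); d=crop(s,235,150,60,45,400,300)
cv2.imwrite("pics/crops.png",np.vstack([np.hstack([a,b]),np.hstack([c,d])]))
h=cv2.cvtColor(t,cv2.COLOR_BGR2HSV)
m=cv2.inRange(h,(18,40,120),(35,140,255)); m[:,:240]=0;m[:,390:]=0;m[:105]=0;m[205:]=0
m=cv2.morphologyEx(m,cv2.MORPH_OPEN,np.ones((3,3)))
cn=max(cv2.findContours(m,0,2)[0],key=cv2.contourArea); q=cv2.boxPoints(cv2.minAreaRect(cn))
print("tester",q.round(1).tolist(),[onz("top",p,.07).round(3).tolist() for p in q])
for n,im,(x,y,w,hh) in(("top",t,(185,200,45,45)),("side",s,(250,155,35,35))):
    k=(im.max(2)<60).astype(np.uint8); kk=np.zeros_like(k); kk[y:y+hh,x:x+w]=k[y:y+hh,x:x+w]
    cn=max(cv2.findContours(kk,0,2)[0],key=cv2.contourArea); print(n,cv2.minAreaRect(cn),cv2.contourArea(cn))
E
```

```text
tester [[240.0, 105.0], [389.0, 105.0], [389.0, 204.0], [240.0, 204.0]] [[0.787, 0.211, 0.07], [0.788, -0.26, 0.07], [0.473, -0.252, 0.07], [0.475, 0.206, 0.07]]
top ((203.50001525878906, 221.00001525878906), (14.310833930969238, 22.807889938354492), 26.56505012512207) 267.0
side ((267.0, 173.0), (14.0, 20.0), 90.0) 206.5
```

View pics/crops.png

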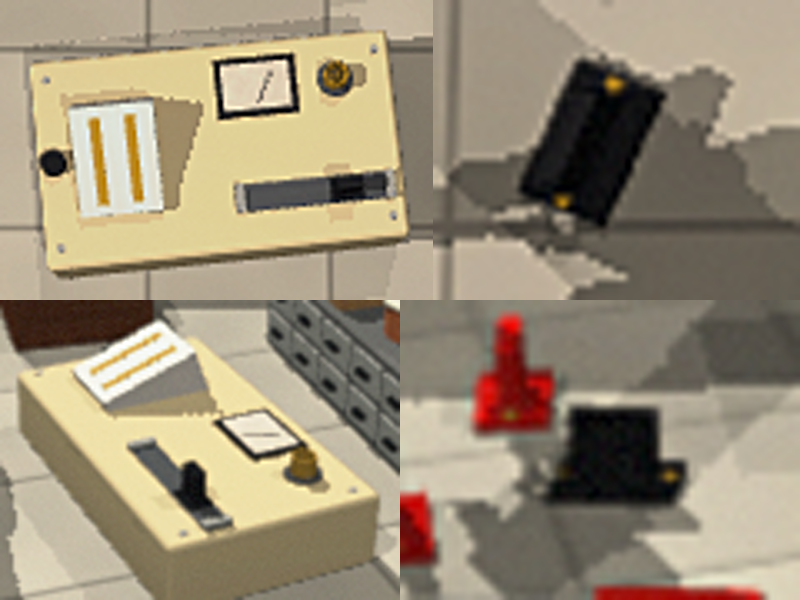

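The crop confirms the choice: a black plate with an upright rib and a rivet at each end, at top (207,213) and (199,230). The selector grip shows at top (359,166) and side (358,215). The stage is the white face at left.

```bash
python3 - <<'E'
from h import *
t=cv2.imread("pics/top0.png"); s=cv2.imread("pics/side0.png")
def big(m,x,y,w,h):
    k=np.zeros_like(m); k[y:y+h,x:x+w]=m[y:y+h,x:x+w]
    cn=max(cv2.findContours(k,0,1)[0],key=cv2.contourArea); return cv2.convexHull(cn)
def quad(c):
    for e in np.arange(.01,.15,.005):
        a=cv2.approxPolyDP(c,e*cv2.arcLength(c,True),True)
        if len(a)==4: return a[:,0]
h=cv2.cvtColor(t,cv2.COLOR_BGR2HSV); hs=cv2.cvtColor(s,cv2.COLOR_BGR2HSV)
print("hsv cream",h[135,295],h[180,300],"floor",h[112,300],"stage",h[150,275],hs[180,335],"side deck",hs[190,330])
m=cv2.inRange(h,(18,60,150),(35,160,255)); c=big(m,240,105,150,100); q=quad(c)
print("deck",q.tolist(),[onz("top",p,.07).round(3).tolist() for p in q])
for n,im,box in(("top",t,(262,130,45,55)),("side",s,(310,160,60,40))):
    H=cv2.cvtColor(im,cv2.COLOR_BGR2HSV); w=cv2.inRange(H,(0,0,215),(180,35,255))
    w=cv2.morphologyEx(w,cv2.MORPH_CLOSE,np.ones((5,5))); c=big(w,*box); q=quad(c); print(n,"stage",q.tolist(),cv2.contourArea(c))
a,b=onz("top",(207.1,212.7),.008),onz("top",(199.3,230.3),.008)
print("rivets",a,b,np.linalg.norm(a-b),"mid",(a+b)/2,"yaw",np.arctan2(*(a-b)[[1,0]]))
print("grip",tri((358.6,166),(357.6,214.9)),onz("side",(357.6,214.9),.088))
E
```

```text
hsv cream [ 24  85 223] [ 24  79 225] floor [ 21  45 180] stage [ 45   9 228] [ 30   4 246] side deck [ 22  28 175]
deck [[365, 119], [371, 180], [264, 190], [259, 129]] [[0.743, -0.183, 0.07], [0.548, -0.198, 0.07], [0.518, 0.133, 0.07], [0.71, 0.15, 0.07]]
top stage [[294, 141], [298, 172], [274, 174], [271, 143]] 781.5
side stage [[357, 174], [331, 190], [323, 182], [346, 167]] 405.0
rivets [0.45255646 0.32312323 0.008     ] [0.39633793 0.34651794 0.008     ] 0.0608920000674167 mid [0.4244472  0.33482059 0.008     ] yaw -0.3943411441927761
grip (array([ 0.58578561, -0.15607329,  0.09559668]), np.float64(0.0033164687752669894)) [ 0.58875509 -0.14474831  0.088     ]
```

```bash
cat >> h.py <<'E'
PSI=0.095
def rotz(zt,yt):
    zt=np.array(zt)/np.linalg.norm(zt); yt=np.array(yt,float); yt-=zt*(yt@zt); yt/=np.linalg.norm(yt)
    return R.from_matrix(np.c_[np.cross(yt,zt),yt,zt])
def best(pos,zt,yt):
    q0=r.get_state()["q"]; o=[]
    for s in(1,-1):
        rv=rotz(zt,s*np.array(yt)).as_rotvec(); q=solver.inverse_kinematics(pos,rv)
        if q is not None: o.append((np.abs(np.array(q)-q0).max(),rv,q))
    return min(o,key=lambda a:a[0])[1:] 
ex=np.array([np.cos(PSI),np.sin(PSI),0]); ey=np.array([-np.sin(PSI),np.cos(PSI),0])
E
python3 - <<'E'
from h import *
T=[(294,141),(298,172),(274,174),(271,143)]; S=[(357,174),(331,190),(323,182),(346,167)]
P=[]
for a,b in zip(T,S):
    p,e=tri(a,b); P.append(p); print(p.round(4),round(e,4))
P=np.array(P); up=(P[0]+P[3]-P[1]-P[2])/2; print("up",up,np.linalg.norm(up),"tilt",np.arctan2(up[2],np.linalg.norm(up[:2])),"yaw",np.arctan2(up[1],up[0]),"mid",P.mean(0))
print("slot",onz("top",(320.5,169),.07),onz("top",(369.5,165.5),.07))
g=np.array([.587,-.150,0])
p=g-.042*ey; 
rv,q=best([*p[:2],.2],[0,0,-1],ex); print(rv,np.round(q,2))
jaws.gripper_to(0)
r.move_ptp([*p[:2],.2],rv); s=r.get_state(); print(s["t"],s["position"],s["contact_force"])
r.movel([*p[:2],.083],.15); s=r.get_state(); print(s["t"],s["position"],s["contact_force"])
save("top","t1"); save("side","s1")
E
```

```text
[0.6593 0.0388 0.1168] 0.0007
[0.5708 0.0284 0.0811] 0.002
[0.5672 0.1024 0.0732] 0.0002
[0.6517 0.1086 0.1117] 0.0063
up [0.08644546 0.00825055 0.03710087] 0.09443179249366483 tilt 0.4037671789033405 yaw 0.09515403856715417 mid [0.61225656 0.06953988 0.09569506]
slot [ 0.58299106 -0.04107861  0.07      ] [ 0.59371509 -0.19390823  0.07      ]
[2.11345708 2.32441467 0.        ] [-0.1   0.54  0.49  1.89 -0.35  0.79  0.68]
4.0 [ 0.59152765 -0.19060812  0.19992265] [0.23638428 0.02417124 1.21546474]
4.9333 [ 0.59167466 -0.19224029  0.08372492] [-0.77702523  0.81748531 -0.20233647]
```

```bash
python3 - <<'E'
from h import *
s=r.get_state(); p=s["position"].copy(); f0=s["contact_force"]; p[2]=.083
p=p+.06*ey; r.movel(p,.1); s=r.get_state(); print(s["t"],s["position"],s["contact_force"]-f0)
for i in range(24):
    p=p+.003*ey; r.movel(p,.05); s=r.get_state(); f=(s["contact_force"]-f0)@ey; d=(s["position"]-p)@ey
    print(i,round(s["t"],2),s["position"][1].round(4),f.round(2),d.round(4))
    if f<-7: break
a=save("top","t2"); b=save("side","s2")
cv2.imwrite("pics/c2.png",np.hstack([cv2.resize(a[110:200,250:380],(433,300),interpolation=2),cv2.resize(b[160:250,300:400],(333,300),interpolation=2)]))
E
```

```text
5.775 [ 0.58631172 -0.13212919  0.08301851] [-0.17009709  0.85486506 -0.3469776 ]
0 6.03 -0.1296 1.13 -0.0001
1 6.28 -0.1268 0.59 -0.0002
2 6.53 -0.1234 0.68 0.0001
3 6.78 -0.1201 -0.64 0.0005
4 7.03 -0.117 0.12 0.0006
5 7.28 -0.114 0.86 0.0006
6 7.53 -0.1111 1.93 0.0005
7 7.78 -0.1081 0.38 0.0005
8 8.03 -0.1052 1.01 0.0005
9 8.28 -0.1021 0.7 0.0005
10 8.53 -0.0992 0.78 0.0005
11 8.78 -0.0962 0.34 0.0004
12 9.03 -0.0932 0.3 0.0005
13 9.28 -0.0909 -1.26 -0.0002
14 9.53 -0.0908 -5.37 -0.0031
15 9.78 -0.0907 -9.11 -0.006
```

View pics/c2.png

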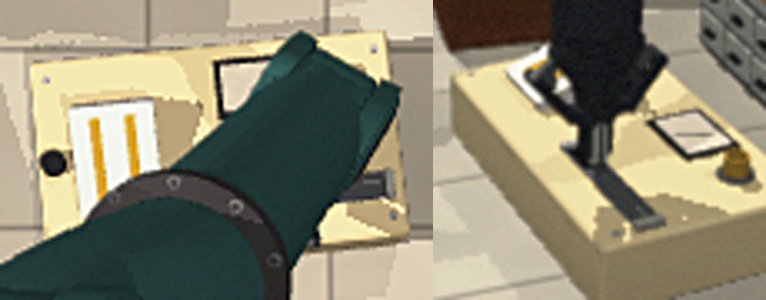

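The selector is at its end stop: the force rose to 9 N and the position stalled at y=-0.091, as predicted. The images show the grip at the slot's stage end. Next I probe the stage slope by touch.

```bash
python3 - <<'E'
from h import *
c=[onz("top",(298,172),.08),onz("top",(274,174),.08),onz("top",(294,141),.119),onz("top",(271,143),.119)]
mid=np.mean(c,0); print("mid",mid,[x.round(3).tolist() for x in c])
p=r.get_state()["position"].copy(); p=p-.012*ey; r.movel(p,.1); p[2]=.15; r.movel(p,.25)
out=[]
for u,z0 in((-.035,.091),(.025,.116)):
    a=mid+u*ex; a[2]=.15; r.movel(a,.25); s=r.get_state(); f0=s["contact_force"]
    a[2]=z0+.008; r.movel(a,.12)
    for i in range(10):
        a[2]-=.003; r.movel(a,.05); s=r.get_state(); f=(s["contact_force"]-f0)[2]
        if f>4: break
    m=R.from_rotvec(s["tcp_rot"]).as_matrix()
    print(i,s["t"],s["position"],s["contact_force"]-f0,a,m[:,2]); out.append(s["position"])
    a[2]=.15; r.movel(a,.25)
d=out[1]-out[0]; print("tilt",np.arctan2(d[2],d@ex))
s=save("top","t3")
E
```

```text
mid [0.6125142  0.06887282 0.0995    ] [[0.572, 0.028, 0.08], [0.566, 0.102, 0.08], [0.659, 0.039, 0.119], [0.653, 0.107, 0.119]]
4 13.275 [0.57804911 0.06554842 0.0861679 ] [-4.37330882  0.73889095 18.29550916] [0.57767201 0.06555282 0.084     ] [ 5.55111031e-04  1.84321633e-03 -9.99998147e-01]
5 15.95 [0.63773463 0.07126384 0.10798411] [-3.52100428 -0.23216898 11.7424825 ] [0.63740147 0.07124425 0.106     ] [ 4.20860924e-04  1.41717508e-03 -9.99998907e-01]
tilt 0.34896394015629817
```

```bash
python3 - <<'E'
from h import *
c=np.array([.4244,.3348]); yaw=-.394; print("proj side of plug mid",proj("side",[*c,.024]),proj("top",[*c,.024]))
yt=[-np.sin(yaw),np.cos(yaw),0]
rv,q=best([*c,.12],[0,0,-1],yt); print(np.round(q,2))
p=r.get_state()["position"].copy(); p[2]=.2
jaws.gripper_to(.055,40)
r.move_ptp([*c,.12],rv); s=r.get_state(); print(s["t"],s["position"])
r.movel([*c,.015],.15); s=r.get_state(); f0=s["contact_force"]; print(s["t"],s["position"],f0)
jaws.gripper_to(0,40); s=r.get_state(); print("gap",s["t"],s["finger_gap"],s["gripper_force"],s["position"],s["contact_force"])
r.movel([*c,.13],.2); s=r.get_state(); print("gap",s["t"],s["finger_gap"],s["gripper_force"],s["position"],s["contact_force"]-f0)
a=save("top","t4"); b=save("side","s4")
cv2.imwrite("pics/c4.png",np.hstack([cv2.resize(a[170:270,140:270],(390,300),interpolation=2),cv2.resize(b[110:210,220:350],(390,300),interpolation=2)]))
t=.349; n=-np.sin(t)*ex+np.cos(t)*np.array([0,0,1]); m=np.array([.613,.069,.0971])
for k in(.08,.015): print(np.round(best(m+n*k,-n,ey)[1],2))
E
```

```text
proj side of plug mid [266.65448447 172.34305387] [201.69117772 221.32745343]
[-0.92  0.54  0.23  2.12 -0.24  0.51  0.67]
18.175 [0.42630238 0.33351112 0.12030405]
19.025 [0.42519631 0.33473181 0.01543697] [-0.88474783 -0.25274204 -0.14935041]
gap 19.475 0.01343587988896188 40.17808020114899 [0.42505121 0.33556724 0.01591442] [0.20077882 0.67839306 5.30338706]
gap 20.2 0.013467558986200539 39.093119502067566 [0.42348829 0.33432557 0.12929092] [ 0.41097802 -0.14453749 -1.92886261]
[-0.27  0.42  0.07  2.21  0.05  0.17  1.41]
[-0.49  0.58  0.39  2.21 -1.37  0.18 -0.33]
```

View pics/c4.png

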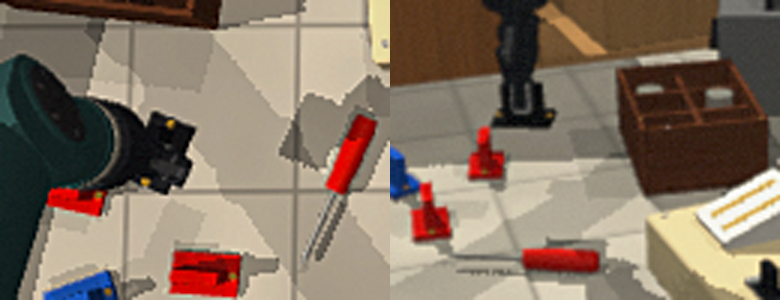

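```bash
python3 - <<'E'
from h import *
a,b=onz("top",(197.3,210.7),.122),onz("top",(188.7,230.7),.122); print("rivet mid",(a+b)/2,np.linalg.norm(a-b),"yaw",np.arctan2(*(a-b)[[1,0]]))
p=r.get_state()["position"].copy(); p[2]=.2; r.movel(p,.2)
t=.349; n=-np.sin(t)*ex+np.cos(t)*np.array([0,0,1]); m=np.array([.613,.069,.0971])
rv,q=best(m+n*.08,-n,ey); print(np.round(q,2))
r.move_ptp(m+n*.08,rv); s=r.get_state(); print(s["t"],s["position"],m+n*.08,(R.from_rotvec(rv).inv()*R.from_rotvec(s["tcp_rot"])).as_rotvec(),s["finger_gap"],s["q"].round(2))
for k in(.08,.05,.03,.02,.012):
    q=solver.inverse_kinematics(m+n*k,rv); print(k,None if q is None else np.round(q,2))
A=save("top","t5"); B=save("side","s5")
cv2.imwrite("pics/c5.png",np.hstack([cv2.resize(A[110:200,240:370],(433,300),interpolation=2),cv2.resize(B[130:220,280:390],(367,300),interpolation=2)]))
E
```

```text
rivet mid [0.42304882 0.32996301 0.122     ] 0.062113823197134106 yaw -0.38039175623952726
[-0.28  0.42  0.1   2.21 -0.01  0.17  1.47]
21.9917 [0.58539557 0.06780221 0.17164337] [0.58576669 0.06640502 0.17227721] [-0.00121435  0.00127164 -0.00126903] 0.013805427285903655 [-0.29  0.42  0.09  2.21 -0.01  0.17  1.47]
0.08 [-0.28  0.42  0.1   2.21 -0.01  0.17  1.47]
0.05 [-0.27  0.48  0.08  2.21 -0.01  0.11  1.48]
0.03 [-0.26  0.51  0.08  2.2  -0.01  0.08  1.48]
0.02 [-0.37  0.55  0.22  2.2  -0.97  0.1   2.42]
0.012 [-0.37  0.56  0.22  2.2  -1.1   0.09  2.55]
```

View pics/c5.png

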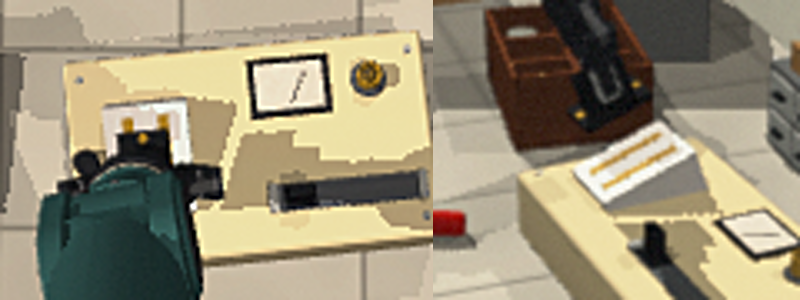

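The plug hangs parallel above the stage and the selector is at its stage end. Joint 6 would run into its limit (0.08) on this wrist branch, so I switch to the half-turned grasp branch before descending.

```bash
python3 - <<'E'
from h import *
t=.349; n=-np.sin(t)*ex+np.cos(t)*np.array([0,0,1]); m=np.array([.613,.069,.0971])
q0=r.get_state()["q"]
for s in(1,-1):
    rv=rotz(-n,s*ey).as_rotvec()
    for k in(.08,.05,.03,.012):
        q=solver.inverse_kinematics(m+n*k,rv); print(s,k,None if q is None else np.round(q,2))
E
```

```text
1 0.08 [-0.28  0.42  0.1   2.21 -0.01  0.17  1.47]
1 0.05 [-0.27  0.48  0.08  2.21 -0.01  0.11  1.48]
1 0.03 [-0.26  0.51  0.08  2.2  -0.01  0.08  1.48]
1 0.012 [-0.37  0.56  0.22  2.2  -1.1   0.09  2.55]
-1 0.08 [-0.28  0.42  0.1   2.21 -0.01  0.17  1.47]
-1 0.05 [-0.68  0.56  0.65  2.22 -1.31  0.32 -0.41]
-1 0.03 [-0.57  0.57  0.5   2.22 -1.34  0.24 -0.37]
-1 0.012 [-0.46  0.58  0.35  2.21 -1.35  0.15 -0.35]
```

```bash
python3 - <<'E'
from h import *
t=.349; n=-np.sin(t)*ex+np.cos(t)*np.array([0,0,1]); m=np.array([.613,.069,.0971])
rv=rotz(-n,-ey).as_rotvec()
q0=r.get_state()["q"].copy(); qa=np.array(solver.inverse_kinematics(m+n*.05,rv)); print(qa.round(2))
d=np.zeros(7); d[1]=-.12
r.move_j(q0+d); print(r.get_state()["position"])
r.move_j(qa+d); print(r.get_state()["position"])
r.move_j(qa); s=r.get_state(); print(s["t"],s["position"],m+n*.05,(R.from_rotvec(rv).inv()*R.from_rotvec(s["tcp_rot"])).as_rotvec(),s["finger_gap"])
for k in(.04,.03,.02,.01):
    q=solver.inverse_kinematics(m+n*k,rv); print(k,None if q is None else np.round(q,2))
A=save("top","t6"); B=save("side","s6")
cv2.imwrite("pics/c6.png",np.hstack([cv2.resize(A[110:200,240:370],(433,300),interpolation=2),cv2.resize(B[130:220,280:390],(367,300),interpolation=2)]))
E
```

```text
[-0.68  0.56  0.65  2.22 -1.31  0.32 -0.41]
[0.59586115 0.07280588 0.24406876]
[0.60688217 0.07650139 0.20516099]
24.475 [0.59569944 0.06739831 0.14339652] [0.59597918 0.06737814 0.14408576] [-0.00041244 -0.0011601  -0.00050806] 0.013204313060167212
0.04 [-0.65  0.58  0.62  2.22 -1.35  0.3  -0.36]
0.03 [-0.62  0.59  0.58  2.22 -1.39  0.28 -0.32]
0.02 [-0.59  0.6   0.54  2.21 -1.44  0.26 -0.28]
0.01 [-0.56  0.61  0.49  2.21 -1.49  0.24 -0.23]
```

View pics/c6.png

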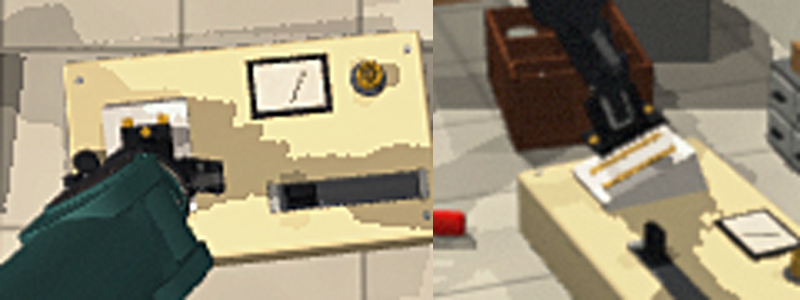

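```bash
python3 - <<'E'
from h import *
t=.349; n=-np.sin(t)*ex+np.cos(t)*np.array([0,0,1]); m=np.array([.613,.069,.0971])
s=r.get_state(); f0=s["contact_force"]; t0=s["torque"]; k=.022
r.movel(m+n*k,.05)
for i in range(16):
    k-=.001; r.movel(m+n*k,.03); s=r.get_state(); f=s["contact_force"]-f0
    e=s["position"]-m
    print(round(k,4),round(s["t"],2),"Fn",(f@n).round(2),"Fx",(f@ex).round(2),"act",(e@n).round(4),(s["torque"]-t0).round(2),s["gripper_force"].round(1))
    if f@n>9: break
r.dwell(.3); s=r.get_state(); f=s["contact_force"]-f0; e=s["position"]-m
print(f@n,f.round(2),"along",e@ex,e@ey,"ang",(R.from_matrix(rotz(-n,-ey).as_matrix()).inv()*R.from_rotvec(s["tcp_rot"])).as_rotvec(),s["torque"]-t0)
A=save("top","t7"); B=save("side","s7")
cv2.imwrite("pics/c7.png",np.hstack([cv2.resize(A[130:190,250:330],(400,300),interpolation=2),cv2.resize(B[150:210,300:380],(400,300),interpolation=2)]))
E
```

```text
Traceback (most recent call last):
AttributeError: 'float' object has no attribute 'round'
```

```bash
cat > press.py <<'E'
from h import *
t=.349; n=-np.sin(t)*ex+np.cos(t)*np.array([0,0,1]); m=np.array([.613,.069,.0971])
s=r.get_state(); f0=s["contact_force"]; t0=s["torque"]; k=.021; np.save("f0",[f0,t0]); print(s["t"],f0,t0)
for i in range(16):
    k-=.001; r.movel(m+n*k,.03); s=r.get_state(); f=s["contact_force"]-f0
    e=s["position"]-m
    print(round(k,4),round(s["t"],2),"Fn",round(f@n,2),"Fx",round(f@ex,2),"act",round(e@n,4),(s["torque"]-t0).round(2),round(float(s["gripper_force"]),1))
    if f@n>9: break
r.dwell(.3); s=r.get_state(); f=s["contact_force"]-f0; e=s["position"]-m
print(f@n,f.round(2),"along",e@ex,e@ey,"ang",(rotz(-n,-ey).inv()*R.from_rotvec(s["tcp_rot"])).as_rotvec(),s["torque"]-t0)
A=save("top","t7"); B=save("side","s7")
cv2.imwrite("pics/c7.png",np.hstack([cv2.resize(A[130:190,250:330],(400,300),interpolation=2),cv2.resize(B[150:210,300:380],(400,300),interpolation=2)]))
E
python3 press.py
```

```text
25.5333 [-0.48104424 -0.5826228  -1.33269917] [-0.07443224  0.43944803  0.0222597 ]
0.02 25.78 Fn -0.73 Fx 0.13 act 0.02 [-0.05  0.04 -0.03] 39.0
0.019 26.03 Fn -1.24 Fx 0.54 act 0.019 [0.07 0.03 0.01] 39.0
0.018 26.28 Fn 0.09 Fx -0.29 act 0.0179 [ 0.02  0.06 -0.01] 39.0
0.017 26.53 Fn 0.32 Fx 0.44 act 0.0169 [ 0.1   0.01 -0.05] 39.0
0.016 26.78 Fn 2.08 Fx -0.84 act 0.0161 [ 0.03  0.08 -0.01] 39.4
0.015 27.03 Fn 12.89 Fx -4.8 act 0.016 [0.11 0.45 0.06] 41.0
12.621545543087503 [-4.45  0.83 11.85] along -0.005304751476216289 7.044572012941144e-06 ang [0.0010729  0.00098162 0.00038415] [0.22717319 0.42897107 0.05148477]
```

View pics/c7.png

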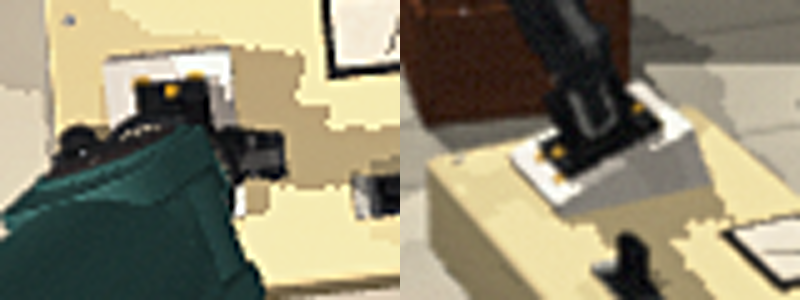

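Contact came at the predicted height (0.016 against 0.0155) with 12.6 N along the normal, and the picture shows the plug lying on the white face. The moment, 0.43 Nm, suggests the low edge carries the load. I trim the tilt in small steps until the moment balances.

```bash
cat > trim.py <<'E'
from h import *
import sys
m=np.array([.613,.069,.0971]); f0,t0=np.load("f0.npy"); k=float(sys.argv[1])
for t in map(float,sys.argv[2:]):
    n=-np.sin(t)*ex+np.cos(t)*np.array([0,0,1])
    r.movel(m+n*k,.03,rot=rotz(-n,-ey).as_rotvec()); r.dwell(.1)
    s=r.get_state(); f=s["contact_force"]-f0; tq=s["torque"]-t0; z=R.from_rotvec(s["tcp_rot"]).as_matrix()[:,2]
    print(t,round(s["t"],2),"Fn",round(f@n,2),"Fx",round(f@ex,2),"Ty",round(tq@ey,3),"Tx",round(tq@ex,3),"acttilt",round(np.arctan2(z@ex,-z[2]),4),"act",((s["position"]-m)@n).round(4))
    if abs(f@n)>25: break
E
python3 trim.py .015 .344 .339 .334 .329 .319
```

```text
0.344 27.78 Fn 12.59 Fx -4.99 Ty 0.249 Tx 0.119 acttilt 0.3448 act 0.0159
0.339 28.13 Fn 12.73 Fx -6.52 Ty 0.079 Tx 0.172 acttilt 0.3397 act 0.016
0.334 28.48 Fn 13.19 Fx -5.79 Ty 0.091 Tx 0.235 acttilt 0.3348 act 0.0161
0.329 28.83 Fn 15.33 Fx -6.29 Ty 0.073 Tx 0.226 acttilt 0.3298 act 0.0162
0.319 29.18 Fn 15.99 Fx -7.83 Ty 0.144 Tx 0.282 acttilt 0.3195 act 0.0163
```

```bash
python3 trim.py .0185 .339 && python3 - <<'E'
from h import *
r.dwell(.2); s=r.get_state(); print(s["contact_force"],s["torque"]); np.save("f0",[s["contact_force"],s["torque"]])
E
python3 trim.py .0165 .339; python3 trim.py .0155 .339; python3 trim.py .0152 .339 .339
python3 - <<'E'
from h import *
f0,t0=np.load("f0.npy"); s=r.get_state(); print(s["contact_force"]-f0,s["torque"]-t0,s["finger_gap"],s["gripper_force"],s["t"])
A=save("top","t8"); B=save("side","s8")
def crop(im,x,y,w,h,W,H): return cv2.resize(im[y:y+h,x:x+w],(W,H),interpolation=cv2.INTER_CUBIC)
cv2.imwrite("pics/c8.png",np.vstack([crop(B,305,155,64,48,640,400)]))
E
```

```text
0.339 29.55 Fn -0.48 Fx 0.31 Ty -0.045 Tx 0.017 acttilt 0.3387 act 0.0182
[-0.2539666  -0.5172547  -0.84607893] [-0.01836037  0.43826935 -0.04890578]
0.339 30.1 Fn -0.21 Fx -0.15 Ty 0.006 Tx 0.003 acttilt 0.3388 act 0.0164
0.339 30.45 Fn 7.45 Fx -3.17 Ty 0.145 Tx 0.021 acttilt 0.3394 act 0.0159
0.339 30.8 Fn 10.12 Fx -4.34 Ty 0.285 Tx 0.116 acttilt 0.3397 act 0.0159
0.339 31.15 Fn 10.54 Fx -5.53 Ty 0.281 Tx 0.107 acttilt 0.3396 act 0.0159
[-5.56352848  0.03956137  9.22717336] [0.07991666 0.2903417  0.13234099] 0.013624494437958688 40.841233134269714 31.15
```

View pics/c8.png

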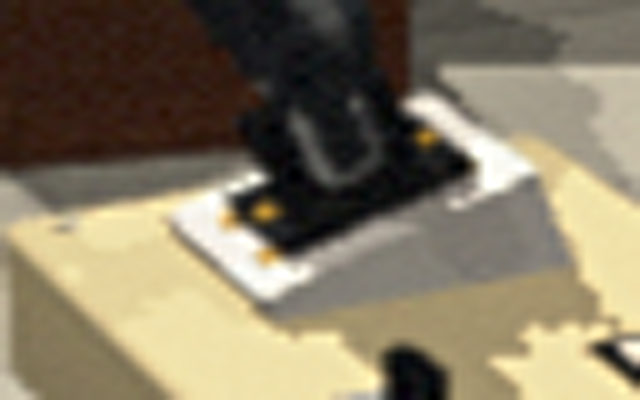

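The plug lies centred on the face: its rivet midpoint is at side (339.6,175.8), and the stage centre lifted 8 mm would project to about (339,176). It is held and pressed at about 10.5 N, with the centre of pressure inside its footprint, so I hand it in.

```bash
python3 -c "
from workcell import close_job
print(close_job())"
```

```text
the job is handed in; nothing more can be done
None
```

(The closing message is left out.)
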